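# Pass the sample rack through the sprung gate of the analyser's feed lane

### The job

Load the sample rack for reading: with one fingertip press the blue bar down to hold the sprung gate fully open, and with the other finger push the tray by its blue thumb tab along the lane, past the gate, until it is fully home against the bumpers, keeping the gate held up until then so that it never touches the rack or the tubes. Then let the gate close behind the rack and take the hand away. Only press and push: grasp or lift nothing, and leave the tubes and everything round the lane alone.

Things in the scene. Friction and masses are not known exactly. Their poses are not given: they have to be found in the camera images.
- feeder: Rack feed lane fixed on the worktop: aluminium base (y -350 to +264 mm, 6 mm thick), a straight lane between two low white walls. Origin: underside, on the lane's centre line, in the gate's plane. +y: the way the tray travels; the press bar is on the -x side. Lane x -42 to +42; walls 4 mm thick, up to z 28, y -300 to +225. End: two bumpers, faces at y +219, on a white reader head 118 mm tall.
- hinge_rod (a point): Point on the steel hinge rod in the gate's plane, 45 mm above the worktop, at x -62 mm of the feeder. The rod runs along the feeder's y; its bearings reach out to x -70 and up to 53 mm. A fingertip pressing straight down 22 mm outside the rod (feeder x -84 mm) meets the bar 65 to 70 mm above the worktop and is 25 to 35 mm above it when the gate is fully open.
- gate (a joint): Angle of the sprung gate about the hinge rod, rad: 0 shut (red arm level across the lane), 1.45 fully open (stop). Press bar and arm are one rigid piece: pressing the bar down raises the arm. It takes 2 to 5 N at the bar, along which a finger can slide; let go, it shuts in about a second. The rack cannot push it open. The arm clears rack and tubes above 1.15.
- bar_mid (a point): Middle of the upper face of the blue press bar (black rubber strip) along the outside of the lane, 22 mm out from the rod, 194 mm before the gate; moves with the bar. Bar: feeder y -385 to -48 mm, 39 mm from rod to edge, 4 mm thick. Gate shut: it slopes up and outward by 40 deg (edge 71 mm above the worktop); fully pressed: down and outward by 43 deg.
- gate_arm (a point): Top middle of the red gate arm with its clear panel; moves with it. Shut: 118 mm long across the lane, 10 mm thick along it, 41 to 49 mm above the worktop (panel to 82 mm), far end on a post. Raised: stands beside the lane up to 165 mm above the worktop, within 7 mm of the gate's plane.
- tray: Loose grey tray in the lane under the rack, 80 x 205 x 12 mm, about 0.25 kg, slides with 1 to 4 N; origin: centre of the underside of this part, +y the way it travels, front edge at y +102.5. Behind it a flat tail 60 mm wide, 5 mm thick, ends in the thumb tab. Home: origin at y +116.5 mm of the feeder; the gate then closes behind the rack, over the tail.
- tab (a point): Middle of the rear face of the tray's upright blue thumb tab, the face to push; 182.5 mm behind the tray's origin, 30 mm above its underside. The tab is 64 mm wide across the lane, 5 mm thick, its top 55 mm above the tray's underside (61 mm above the worktop).
- tube_rack: White twelve-place tube rack standing in the tray, 72 x 193 x 62 mm, about 0.14 kg, its top 73 mm above the worktop; origin centre of its underside, 5 mm above the tray's underside; long axis y along the lane.
- tube_1: Capped blood sample tube with violet cap, 16 mm wide, 84 mm tall, standing in the rack (cap top 101 mm above the worktop); origin at its foot, z up.
- tube_2: Capped blood sample tube with red cap, 16 mm wide, 84 mm tall, standing in the rack (cap top 101 mm above the worktop); origin at its foot, z up.
- tube_3: Capped blood sample tube with green cap, 16 mm wide, 84 mm tall, standing in the rack (cap top 101 mm above the worktop); origin at its foot, z up.
- tube_4: Capped blood sample tube with violet cap, 16 mm wide, 84 mm tall, standing in the rack (cap top 101 mm above the worktop); origin at its foot, z up.
- tube_5: Capped blood sample tube with blue cap, 16 mm wide, 84 mm tall, standing in the rack (cap top 101 mm above the worktop); origin at its foot, z up.
- stain_bottle: Bystander, not part of the job: brown bottle with white cap, 44 mm wide, 98 mm tall; origin centre of its underside.
- oil_bottle: Bystander, not part of the job: small brown bottle with black cap, 25 mm wide, 62 mm tall; origin centre of its underside.
- sample_cup: Bystander, not part of the job: white cup with yellow lid, 66 mm wide, 68 mm tall; origin centre of its underside.
- coverslip_box: Bystander, not part of the job: small white cardboard box, 42 x 60 x 30 mm; origin centre of its underside.

How it is judged:
On the way, in this order (a step that is already met when the one before it is completed fails the run):
1. a finger holds the gate fully open (over 1.15 rad) while the rack still stands before it (value of joint gate above 1.15 rad and contact force between the fingers and gate above 0.3 N and y of tray in the frame of feeder below -0.105 m), for 0.2 s.
2. the tray is home against the bumpers (within 5 mm) with the gate still held open by a finger (value of joint gate above 1.15 rad and contact force between the fingers and gate above 0.3 N and y of tray in the frame of feeder above 0.1115 m), for 0.2 s.
At the end, for the whole second after the job is handed in: The tray is home against the bumpers (within 5 mm) and at rest, the gate is shut behind the rack (under 0.06 rad), the rack sits flat in its tray and all five tubes stand upright in it (y of tray in the frame of feeder above 0.1115 m and value of joint gate below 0.06 rad and linear speed of tray below 0.01 m/s and z of tray in the frame of feeder below 0.01 m and z of tube_rack in the frame of tray below 0.009 m and horizontal distance between tube_rack and tray below 0.006 m and angle between each of tube_1, tube_2, tube_3, tube_4, tube_5's own z axis and vertical below 0.3 rad and z of each of tube_1, tube_2, tube_3, tube_4, tube_5 in the frame of tube_rack below 0.014 m); the robot touches nothing.
It fails at once if the gate arm touches the rack or a tube (over 0.3 N) (contact force between gate and tube_rack above 0.3 N or contact force between gate and tube_1 above 0.3 N or contact force between gate and tube_2 above 0.3 N or contact force between gate and tube_3 above 0.3 N or contact force between gate and tube_4 above 0.3 N or contact force between gate and tube_5 above 0.3 N).
It fails at once if the tray, the rack or a tube is lifted (tray 10 mm, rack or tube 12 mm) (z of tray in the frame of feeder above 0.016 m or z of tube_rack in the frame of tray above 0.017 m or z of any of tube_1, tube_2, tube_3, tube_4, tube_5 in the frame of tube_rack above 0.018 m).
It fails at once if a tube is touched by the robot (contact force between any of tube_1, tube_2, tube_3, tube_4, tube_5 and the fingers above 0.3 N or contact force between any of tube_1, tube_2, tube_3, tube_4, tube_5 and the arm above 0.3 N).
It fails at once if a bystander is moved by more than 15 mm (distance of any of stain_bottle, oil_bottle, sample_cup, coverslip_box from where it was at the start of the episode above 0.015 m).
It also fails if it takes over 50 s, if anything falls off the work surface, if the arm or the gripper's body presses on something with over 40 N, if the wrist force passes 120 N, or if a joint passes its speed limit or range.

### The arm

A 6-joint arm with a two-finger parallel gripper is mounted at the origin on a cart in front of the work surface, level with it; the furniture and walls round the work are solid. World frame = base frame: x ahead of the robot, y to its left, z up, the work surface at z = 0. Lengths are in m, angles in rad, forces in N, time in s.
With the tool pointing down it reaches from about 0.225 to 0.875 m from the base axis. Payload 3.4 kg.
Tool frame: the origin (TCP) lies between the finger pads; the fingertips stand 11 mm ahead of it and the grasp point (between the pads) lies 8 mm behind it (tips_ahead is the distance from the TCP to the fingertips, in m); z points along the fingers, x is the direction in which the jaws open and shut, and the axes are right-handed (so a half turn about z gives the same grasp; the last joint's range is limited). The gripper opens to 85 mm and grips with 20 to 120 N. Pads are 22 mm wide; open, the fingers measure 114 mm over their backs; the gripper's body (76 mm by 85 mm) begins 54 mm behind the grasp point. The pads swing forward as they close: fully open they stand 13 mm farther back than shut.
Start: joints at [1.034, 0.276, 1.505, -0, 1.361, -0.121], TCP at [0.232, 0.526, 0.242] pointing down, gripper open.
Joint ranges: [-2.89, 2.89], [-0.75, 2.08], [0.22, 2.7], [-1.18, 4.32], [0.11, 2.71], [-2.7, 2.7]. Speed limits (rad/s): [2.57, 2.57, 3.14, 3.14, 3.14, 3.14].

### API

Orientations are given as a unit quaternion [w, x, y, z].
In Python, from rig import get_state, get_image, sign_off, masks_of, tips_ahead gives the robot as it stands.
- The arm moves only by the tool play_rows, never from a script. Its argument "series" is a list of rows, each an object of numbers: "fingers": the closure, from -1 (fully open) to 1 (shut); "dx", "dy", "dz": the shift along the world's x, y, z in mm; "turn": the turn about the world's z in rad. A call has 1 to 20 rows; each row shifts and turns the pose as measured when the row begins; what a row does not reach is not made up. A row lasts 1/12 s, in which the tool goes at most 41.7 mm and 7.16 degrees, less where a joint would pass 70% of its speed; a pose out of reach is approached as far as the arm can. A call with a gripper value outside its range is refused whole. The fingers move at their own pace and stop on an object; "squeeze" is the grip in N (left out, the last holds). Time passes only in rows, so rows that do not move let the fingers close. It gives the time, the measured TCP pose, the force and the opening at its end, in the units of the state.
- get_state(): the state, without advancing time (a new reading comes with each control period).
- get_image(name): name is "side" or "top" or "wrist"; returns a dict with "pixels" (420x560x3 uint8, red, green, blue), "vfov" (degrees; the focal length in pixels is half the picture's height over the tangent of half this angle, whatever the lens; pixels are square), "cx", "cy" (the principal point, pixels), "dist" ([k1, k2, p1, p2, k3] as OpenCV has them; the pictures are not rectified), "rvec" (rotation vector, rad) and "tvec" (3), from world to camera coordinates, as OpenCV has them; the wrist camera has in their place "hand_eye" (4x4, takes a point from camera to tool coordinates, whose origin is the TCP and whose axes are the tool frame's). Camera axes: x right, y down, z forward; pixel columns grow to the right and rows downward; lengths in m; the calibration is good to about 2 mm. A picture is of the moment at which its call begins: read the wrist's pose just before it. There is no depth.
- sign_off(): hands the job in, once; it reports no verdict.
Trained networks look in a picture, given as the dict that the camera call returned (one of the last four; its "shot" number tells which), for a name from the list of things; names that differ only in an ending like _2 or _b are one class to them, and where a whole thing is asked for, a point or a joint stands for the part that bears it (a point fixed in the world has none). Each returns a list of dicts, best first, with "p" (0 to 1); they miss things now and then, are a little off and sometimes report something else, mostly with a low value. They report only what shows in the picture. A call takes as long as a camera call.
- masks_of(picture, label): "region" (420x560 bool, what is visible of it) and "xy" ([column, row] in pixels, amid what is visible of it).
The state is a dict: "clock": time; "qpos": joint angles; "qd": joint speeds; "effort": joint torques, N m; "position": TCP position; "ee_rot": TCP orientation; "contact_force": force on the tool from outside, world axes, zero at the start; "moment": the same for the moment, N m; "width": finger opening in m.
Only numpy, scipy, OpenCV 4.12 (cv2) and the standard library are available. Lean on these libraries where they do the work, as an engineer would, in place of code of your own. Each camera call takes 0.05 s, during which the arm holds its last target. There are 200 camera calls.

## Working session

There is one attempt and no reset: what is moved stays moved. The work goes in short steps, Python scripts to look and compute and a tool call to move; the robot and the scene stay as the last step left them, time stands still between calls to the robot, and variables do not carry over. Pictures are saved under pics/ and viewed, about 8 in all and at most 12, crops included, and the job is handed in when it is done.

Besides the shell and the picture viewer there is one more tool, called after ">>>" as name([rows], argument=value, ...), one row to a line, values as JSON. play_rows: Moves the arm, as the interface text tells. Its arguments: {"type":"object","properties":{"series":{"type":"array"},"squeeze":{"type":"number"}},"required":["series"]}

```bash
mkdir -p pics; ls; cat > h.py <<'E'
import numpy as np, cv2
from rig import *
def K(im):
    f=210/np.tan(np.radians(im["vfov"])/2); return np.array([[f,0,im["cx"]],[0,f,im["cy"]],[0,0,1.]])
def ray(im,uv):
    n=cv2.undistortPoints(np.array([[uv]],float),K(im),np.array(im["dist"],float))[0,0]
    R=cv2.Rodrigues(np.array(im["rvec"],float))[0]; t=np.array(im["tvec"],float).ravel()
    return -R.T@t, R.T@np.array([n[0],n[1],1])
def onz(im,uv,z):
    c,d=ray(im,uv); return c+d*(z-c[2])/d[2]
def proj(im,P):
    return cv2.projectPoints(np.array(P,float).reshape(-1,1,3),np.array(im["rvec"],float),np.array(im["tvec"],float),K(im),np.array(im["dist"],float))[0][:,0]
def save(im,n): cv2.imwrite("pics/"+n,im["pixels"][:,:,::-1])
E
python3 - <<'E'
from h import *
s=get_state(); print({k:np.round(v,3) for k,v in s.items()})
Z=dict(hinge_rod=.045,tab=.036,bar_mid=.059,gate_arm=.06,feeder=.006,tray=.012,tube_rack=.073,tube_1=.095,stain_bottle=.05,oil_bottle=.03,sample_cup=.035,coverslip_box=.03)
for v in ["top","side"]:
    im=get_image(v); save(im,v+"0.png")
    print(v,im["vfov"],ray(im,(280,210)))
    for l,z in Z.items():
        for r in masks_of(im,l)[:3]: print(l,round(r["p"],2),np.round(r["xy"]),r["region"].sum(),np.round(onz(im,r["xy"],z),3))
E
```

```text
pics
{'clock': np.float64(0.0), 'qpos': array([ 1.034,  0.277,  1.506,  0.   ,  1.361, -0.121]), 'qd': array([-0.001,  0.   , -0.   , -0.   , -0.003, -0.   ]), 'effort': array([-1.0000e-03, -4.1679e+01, -2.4580e+01, -0.0000e+00,  1.1000e-02,
        0.0000e+00]), 'position': array([0.232, 0.526, 0.241]), 'ee_rot': array([ 0.   ,  0.838,  0.546, -0.001]), 'contact_force': array([ 0.118, -0.472,  0.648]), 'moment': array([-0.001,  0.03 ,  0.039]), 'width': np.float64(0.085)}
top 52.756644794432766 (array([0.50743911, 0.07564586, 1.02525575]), array([ 0.07669567,  0.01834048, -0.99702422]))
hinge_rod 0.61 [179. 219.] 11242 [0.569 0.33  0.045]
hinge_rod 0.59 [262. 243.] 2495 [0.509 0.138 0.045]
tab 0.84 [304. 214.] 1032 [0.574 0.037 0.036]
bar_mid 0.85 [257. 245.] 2631 [0.504 0.148 0.059]
bar_mid 0.74 [394. 180.] 376 [ 0.642 -0.173  0.059]
gate_arm 0.75 [263. 244.] 2727 [0.505 0.133 0.06 ]
feeder 0.73 [253. 202.] 34 [0.608 0.159 0.006]
feeder 0.61 [182. 224.] 10991 [0.56  0.334 0.006]
tray 0.75 [307. 215.] 989 [0.571 0.031 0.012]
tube_rack 0.46 [384. 264.] 536 [ 0.452 -0.137  0.073]
tube
[... 860 characters left out ...]
. 283.] 2546 [0.527 0.301 0.059]
gate_arm 0.63 [241. 273.] 2472 [0.565 0.287 0.06 ]
feeder 0.83 [188. 357.] 18819 [0.589 0.431 0.006]
feeder 0.62 [286. 167.] 560 [ 0.676 -0.266  0.006]
feeder 0.37 [163. 274.] 1645 [0.734 0.273 0.006]
tray 0.78 [296. 206.] 614 [ 0.576 -0.038  0.012]
tube_rack 0.68 [255. 246.] 3065 [0.564 0.227 0.073]
tube_1 0.71 [273. 213.] 130 [0.561 0.143 0.095]
tube_1 0.5 [266. 227.] 191 [0.555 0.193 0.095]
tube_1 0.43 [238. 233.] 153 [0.595 0.227 0.095]
stain_bottle 0.71 [287. 167.] 583 [ 0.641 -0.171  0.05 ]
oil_bottle 0.73 [267. 177.] 148 [ 0.684 -0.135  0.03 ]
sample_cup 0.64 [161. 273.] 1617 [0.712 0.303 0.035]
coverslip_box 0.57 [360. 192.] 364 [ 0.441 -0.122  0.03 ]
```

View pics/top0.png

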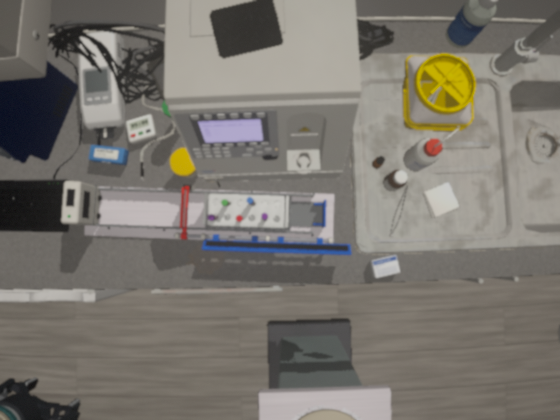

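View pics/side0.png

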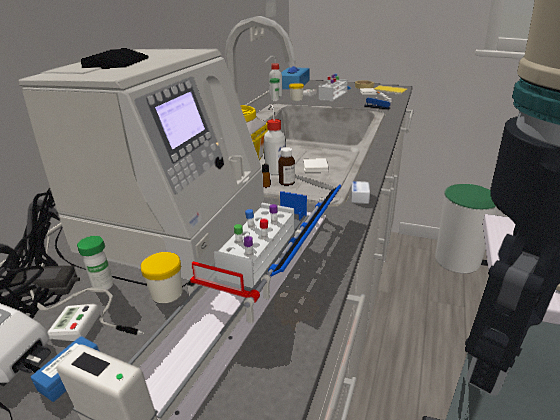

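Top view: the lane runs left (world +y), gate red at col 184, bar from (203,245) to (350,250), tab at (322,213), and the bar on the robot's side. So feeder axes are roughly the world axes. The side view agrees. Next I fit the feeder pose and tab with the bar and tab models in both views.

```bash
cat > fit.py <<'E'
from h import *
from scipy.optimize import minimize
def F(p,P):
    c,s=np.cos(p[2]),np.sin(p[2]); P=np.array(P,float)
    return np.c_[p[0]+c*P[:,0]-s*P[:,1],p[1]+s*P[:,0]+c*P[:,1],P[:,2]]
def bar(a=np.radians(40)):
    n=np.array([np.sin(a),0,np.cos(a)])*.004
    d=np.array([-np.cos(a),0,np.sin(a)])*.039
    o=np.array([-.062,0,.045]); return [o+k*d+m*n+[0,y,0] for k in(0.12,1) for m in(-.5,.5) for y in(-.385,-.048)]
def tab(y): return [[x,y+dy,z] for x in(-.032,.032) for dy in(0,.005) for z in(.011,.061)]
def hullmask(q):
    m=np.zeros((420,560),np.uint8); cv2.fillConvexPoly(m,cv2.convexHull(np.round(q*16).astype(np.int32)),1,shift=4); return m>0
E
python3 - <<'E'
from fit import *
T=get_image("top");S=get_image("side")
ob={}
for n,im in(("T",T),("S",S)):
    h=cv2.cvtColor(im["pixels"],cv2.COLOR_RGB2HSV); b=cv2.inRange(h,(100,130,50),(125,255,255))
    k,l,st,ce=cv2.connectedComponentsWithStats(b)
    for i in range(1,k):
        if st[i,4]>40: print(n,i,st[i])
E
```

```text
T 11 [202 241 149  13 612]
S 1 [281  66  28  23 429]
S 4 [366  98  24  10 130]
S 7 [268 185  73  91 483]
S 9 [280 192  27  28 470]
S 11 [245 209   9  10  67]
S 21 [ 31 337  68  65 874]
```

```bash
python3 - <<'E'
from fit import *
T=get_image("top");S=get_image("side")
def comp(im,box,lo=(100,110,30)):
    b=cv2.inRange(cv2.cvtColor(im["pixels"],cv2.COLOR_RGB2HSV),lo,(128,255,255)); m=np.zeros_like(b); x,y,w,h=box; m[y:y+h,x:x+w]=b[y:y+h,x:x+w]
    k,l,st,ce=cv2.connectedComponentsWithStats(m); i=1+np.argmax(st[1:,4]); print(st[i])
    return np.argwhere(l==i)[:,::-1].astype(np.float32)
bT=comp(T,(195,236,165,24)); bS=comp(S,(262,180,82,100)); tT=comp(T,(310,190,25,40)); tS=comp(S,(276,188,36,36))
H=lambda q:hullmask(np.array(q))
mb=[H(bT),H(bS)]; mt=[H(tT),H(tS)]
iou=lambda a,b:(a&b).sum()/(a|b).sum()
def sc(p,full=0):
    r=[iou(hullmask(proj(im,F(p,bar()))),m) for im,m in zip((T,S),mb)]+[iou(hullmask(proj(im,F(p,tab(p[3])))),m) for im,m in zip((T,S),mt)]
    return r if full else -sum(r)
best=None
for x in(.55,.58,.61):
  for y in(.28,.33,.38):
    r=minimize(sc,[x,y,0.,-.31],method="Nelder-Mead",options=dict(initial_simplex=np.array([[x,y,0,-.31]]*5)+np.vstack([np.zeros(4),np.diag([.03,.04,.03,.04])]),maxiter=600))
    if best is None or r.fun<best.fun: best=r
p=best.x; print(np.round(p,4),np.round(sc(p,1),2))
np.save("p.npy",p)
print("tab world",F(p,[[0,p[3],.036]]),"tray y",p[3]+.1825)
for n,im in(("T",T),("S",S)):
    v=im["pixels"][:,:,::-1].copy()
    for P in(bar(),tab(p[3]),[[x,y,.028] for x in(-.042,.042) for y in(-.3,.225)],[[-.062,-.005,.045],[.056,-.005,.045],[.056,.005,.045],[-.062,.005,.045]]):
        q=cv2.convexHull(np.round(proj(im,F(p,P))).astype(np.int32)); cv2.polylines(v,[q],True,(0,255,0),1)
    v=v[150:270,80:360] if n=="T" else v[150:400,130:370]
    cv2.imwrite(f"pics/fit{n}.png",cv2.resize(v,None,fx=2.4,fy=2.4))
a=[cv2.imread(f"pics/fit{n}.png") for n in"TS"]; w=max(i.shape[1] for i in a)
a=[cv2.copyMakeBorder(i,0,0,0,w-i.shape[1],0) for i in a]; c=np.vstack(a); cv2.imwrite("pics/fit.png",cv2.resize(c,None,fx=.66,fy=.66))
E
```

```text
[202 240 149  15 762]
[268 185  73  92 508]
[314 202  11  24  68]
[280 192  27  28 478]
[ 0.5934  0.3104 -0.0691 -0.3177] [0.78 0.84 0.45 0.82]
tab world [[ 0.57147579 -0.0065544   0.036     ]] tray y -0.13524386203239136
```

View pics/fit.png

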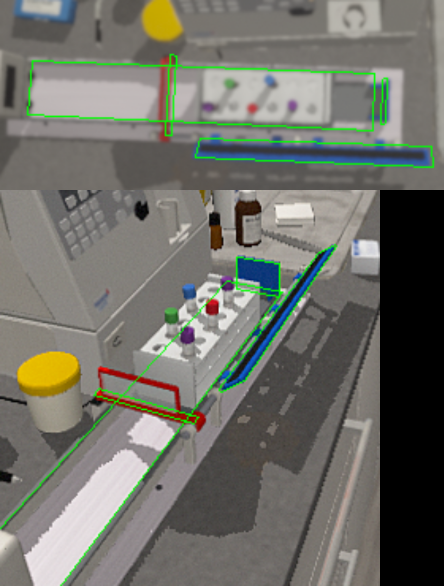

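The overlay fits bar, tab and walls. The gate offset in the top view is panel parallax. The tray is at y about -0.135, which is below -0.105 as needed. Next I compute the start pose.

```bash
python3 - <<'E'
from fit import *
import rig
p=np.load("p.npy"); print(rig.tips_ahead if not callable(rig.tips_ahead) else tips_ahead())
s=get_state()
for y in(-.344,-.077): print(y,F(p,[[-.034,y,0]]))
print("delta mm",(F(p,[[-.034,-.344,.125]])-s["position"])*1000)
E
```

```text
0.011
-0.344 [[ 0.53574366 -0.03039973  0.        ]]
-0.077 [[0.55418326 0.23596277 0.        ]]
delta mm [[ 303.46017759 -556.44216485 -117.33823777]]
```

>>> play_rows([
  {"fingers":-1,"dx":17,"dy":-31,"dz":0,"turn":-0.07},
  {"fingers":-1,"dx":17,"dy":-31,"dz":0,"turn":-0.07},
  {"fingers":-1,"dx":17,"dy":-31,"dz":0,"turn":-0.07},
  {"fingers":-1,"dx":17,"dy":-31,"dz":0,"turn":-0.07},
  {"fingers":-1,"dx":17,"dy":-31,"dz":0,"turn":-0.07},
  {"fingers":-1,"dx":17,"dy":-31,"dz":0,"turn":-0.07},
  {"fingers":-1,"dx":17,"dy":-31,"dz":0,"turn":-0.07},
  {"fingers":-1,"dx":17,"dy":-31,"dz":0,"turn":-0.07},
  {"fingers":-1,"dx":17,"dy":-31,"dz":0,"turn":-0.07},
  {"fingers":-1,"dx":17,"dy":-31,"dz":0,"turn":-0.07},
  {"fingers":-1,"dx":17,"dy":-31,"dz":0,"turn":-0.07},
  {"fingers":-1,"dx":17,"dy":-31,"dz":0,"turn":-0.07},
  {"fingers":-1,"dx":17,"dy":-31,"dz":0,"turn":-0.07},
  {"fingers":-1,"dx":17,"dy":-31,"dz":0,"turn":-0.07},
  {"fingers":-1,"dx":17,"dy":-31,"dz":0,"turn":-0.07},
  {"fingers":-1,"dx":17,"dy":-31,"dz":0,"turn":-0.07},
  {"fingers":-1,"dx":17,"dy":-31,"dz":0,"turn":-0.07},
  {"fingers":-1,"dx":14,"dy":-29,"dz":0,"turn":-0.04},
])

```text
clock: 3.0
position: [0.5417, -0.0506, 0.2447]
ee_rot: [-0.001, 0.998, -0.062, 0.007]
contact_force: [1.0, -0.3, -0.0]
width: 0.0854
```

>>> play_rows([
  {"fingers":-1,"dx":-2,"dy":8,"dz":-25,"turn":0.03},
  {"fingers":-1,"dx":-2,"dy":6,"dz":-25,"turn":0.02},
  {"fingers":-1,"dx":-1,"dy":3,"dz":-25,"turn":0},
  {"fingers":-1,"dx":0,"dy":2,"dz":-25,"turn":0},
  {"fingers":-1,"dx":0,"dy":0,"dz":-10,"turn":0},
  {"fingers":-1,"dx":0,"dy":0,"dz":0,"turn":0},
])

```text
clock: 3.5
position: [0.543, -0.0421, 0.1322]
ee_rot: [0.002, 0.999, -0.043, 0.012]
contact_force: [-0.3, 0.7, 0.2]
width: 0.0854
```

```bash
cat > st.py <<'E'
from fit import *
p=np.load("p.npy")
s=get_state(); q=s["position"]; c,n=np.cos(p[2]),np.sin(p[2]); d=q[:2]-p[:2]
w=s["ee_rot"]; yaw=2*np.arctan2(w[2],w[1])
print("feeder xy",np.round([c*d[0]+n*d[1],-n*d[0]+c*d[1]],4),"tip z",round(q[2]-.011,4),"yaw err",round((yaw-p[2]+np.pi/2)%np.pi-np.pi/2,4),"F",np.round(s["contact_force"],1),"t",s["clock"],"q",np.round(s["qpos"],2))
E
python3 - <<'E'
from st import *
a=get_image("wrist"); b=get_image("top"); 
cv2.imwrite("pics/w1.png",np.hstack([cv2.resize(a["pixels"],(400,300)),cv2.resize(b["pixels"][140:290,200:400],(400,300))])[:,:,::-1])
E
```

```text
feeder xy [-0.026  -0.3552] tip z 0.1212 yaw err -0.0175 F [-0.3  0.7  0.2] t 3.5 q [-0.21  0.3   1.76  0.    1.05 -0.12]
```

View pics/w1.png

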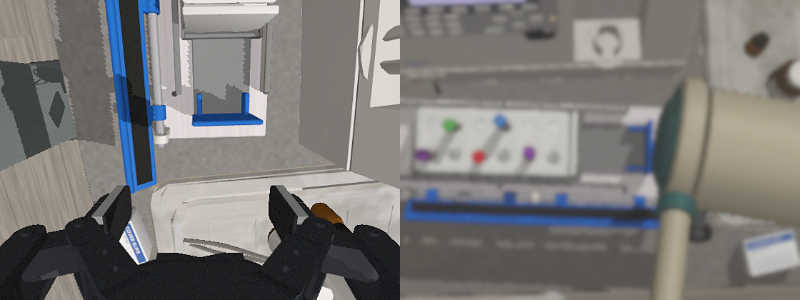

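```bash
python3 - <<'E'
from st import *
from scipy.spatial.transform import Rotation as R
a=get_image("wrist"); w=s["ee_rot"]
M=np.eye(4); M[:3,:3]=R.from_quat([w[1],w[2],w[3],w[0]]).as_matrix(); M[:3,3]=s["position"]
C=np.linalg.inv(M@np.array(a["hand_eye"])); a["rvec"]=cv2.Rodrigues(C[:3,:3])[0]; a["tvec"]=C[:3,3]
v=a["pixels"][:,:,::-1].copy()
for P in(bar(),tab(p[3]),[[x,y,.028] for x in(-.042,.042) for y in(-.3,.225)]):
    cv2.polylines(v,[cv2.convexHull(np.round(proj(a,F(p,P))).astype(np.int32))],True,(0,255,0),1)
cv2.imwrite("pics/w2.png",v)
# observed points -> feeder frame
def fe(uv,z):
    d=onz(a,uv,z)[:2]-p[:2]; return np.round([c*d[0]+n*d[1],-n*d[0]+c*d[1]],4)
b=cv2.inRange(cv2.cvtColor(a["pixels"],cv2.COLOR_RGB2HSV),(100,110,60),(128,255,255)); k,l,stt,ce=cv2.connectedComponentsWithStats(b)
for i in range(1,k):
    if stt[i,4]>150: print(stt[i])
i=[i for i in range(1,k) if stt[i,4]>150 and 250<stt[i,0]<320]
if i:
    q=np.argwhere(l==i[0])[:,::-1]; lo=q[q[:,1]>q[:,1].max()-5]
    print(fe(q[np.argmax(q[:,1])],.061),"L/R", fe(q[np.argmin(q[:,0]-q[:,1]*2)],.061),fe(q[np.argmax(q[:,0]+q[:,1]*2)],.061))
E
```

```text
feeder xy [-0.0247 -0.3553] tip z 0.1233 yaw err -0.0174 F [0.3 0.  0.5] t 3.6 q [-0.21  0.3   1.76  0.    1.06 -0.12]
[ 145    0   86  270 7262]
[ 267  129   98   47 1968]
[174 311  29  55 300]
[-0.0294 -0.3215] L/R [-0.0294 -0.3215] [ 0.0315 -0.3209]
```

View pics/w2.png

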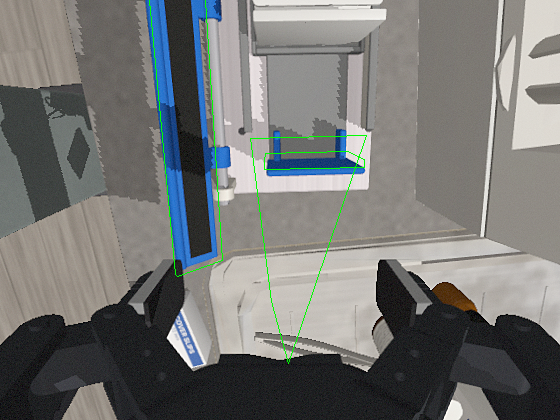

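>>> play_rows([
  {"fingers":-1,"dx":-4,"dy":6,"dz":0,"turn":0.01},
  {"fingers":-1,"dx":-3,"dy":5,"dz":0,"turn":0.007},
  {"fingers":-1,"dx":-1,"dy":2,"dz":-10},
  {"fingers":-1,"dz":-15},
  {"fingers":-1,"dz":-15},
  {"fingers":-1,"dz":-4},
  {"fingers":-1,"dz":0},
])

```text
invalid input at $.series[2]: expected keys fingers, dx, dy, dz, turn
```

```bash
python3 st.py
```

```text
feeder xy [-0.0238 -0.3554] tip z 0.1242 yaw err -0.0174 F [1.3 0.5 0.1] t 3.65 q [-0.21  0.3   1.75  0.    1.06 -0.12]
```

>>> play_rows([
  {"fingers":-1,"dx":-4,"dy":6,"dz":0,"turn":0.01},
  {"fingers":-1,"dx":-4,"dy":5,"dz":0,"turn":0.007},
  {"fingers":-1,"dx":-2,"dy":2,"dz":-10,"turn":0},
  {"fingers":-1,"dx":0,"dy":0,"dz":-15,"turn":0},
  {"fingers":-1,"dx":0,"dy":0,"dz":-15,"turn":0},
  {"fingers":-1,"dx":0,"dy":0,"dz":-4,"turn":0},
  {"fingers":-1,"dx":0,"dy":0,"dz":0,"turn":0},
])

```text
clock: 4.23
position: [0.5387, -0.0268, 0.0994]
ee_rot: [0.003, 0.999, -0.032, 0.024]
contact_force: [1.3, -0.0, 0.5]
width: 0.0855
```

```bash
python3 st.py
```

```text
feeder xy [-0.0313 -0.3402] tip z 0.0884 yaw err 0.0044 F [ 1.3 -0.   0.5] t 4.2333 q [-0.18  0.32  1.83  0.    0.94 -0.12]
```

>>> play_rows([
  {"fingers":-1,"dx":-1,"dy":-2,"dz":-6,"turn":0},
  {"fingers":-1,"dx":-1,"dy":-1,"dz":-6,"turn":0},
  {"fingers":-1,"dx":0,"dy":0,"dz":-6,"turn":0},
  {"fingers":-1,"dx":0,"dy":0,"dz":-6,"turn":0},
  {"fingers":-1,"dx":0,"dy":0,"dz":-6,"turn":0},
  {"fingers":-1,"dx":0,"dy":0,"dz":0,"turn":0},
])

```text
clock: 4.73
position: [0.5384, -0.03, 0.0702]
ee_rot: [0.003, 0.999, -0.032, 0.028]
contact_force: [-0.2, -1.0, 0.9]
width: 0.0855
```

```bash
python3 st.py
```

```text
feeder xy [-0.0314 -0.3434] tip z 0.0592 yaw err 0.0051 F [-0.2 -1.   0.9] t 4.7333 q [-0.19  0.35  1.87  0.    0.86 -0.12]
```

>>> play_rows([
  {"fingers":-1,"dx":-1,"dy":0,"dz":-6,"turn":0},
  {"fingers":-1,"dx":-1,"dy":0,"dz":-6,"turn":0},
  {"fingers":-1,"dx":-1,"dy":0,"dz":-6,"turn":0},
  {"fingers":-1,"dx":0,"dy":0,"dz":0,"turn":0},
])

```text
clock: 5.07
position: [0.536, -0.0303, 0.0513]
ee_rot: [0.003, 0.999, -0.032, 0.028]
contact_force: [-0.2, 0.6, 1.3]
width: 0.0855
```

```bash
python3 st.py; python3 - <<'E'
from h import *
for n in("wrist","side"): 
    im=get_image(n); save(im,n+"3.png")
a=cv2.imread("pics/wrist3.png");b=cv2.imread("pics/side3.png")[140:350,180:460]
cv2.imwrite("pics/c3.png",np.hstack([cv2.resize(a,(400,300)),cv2.resize(b,(400,300))]))
E
```

```text
feeder xy [-0.0338 -0.3439] tip z 0.0403 yaw err 0.005 F [-0.2  0.6  1.3] t 5.0667 q [-0.19  0.37  1.9   0.    0.81 -0.13]
```

View pics/c3.png

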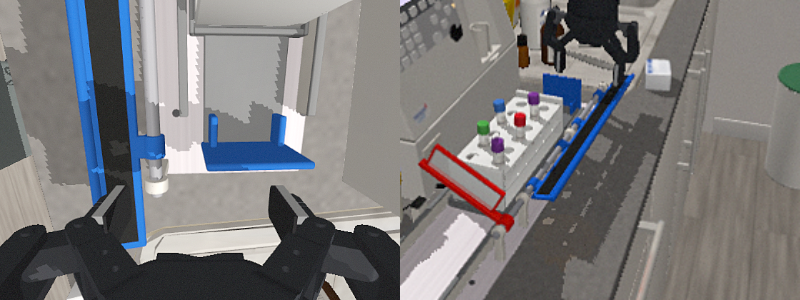

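The wrist view shows the finger on the bar at (115,200), clear behind the tab at (255,155). The side view shows the gate part raised. I keep pressing.

>>> play_rows([
  {"fingers":-1,"dx":0,"dy":0,"dz":-6,"turn":0},
  {"fingers":-1,"dx":0,"dy":0,"dz":-6,"turn":0},
  {"fingers":-1,"dx":0,"dy":0,"dz":-4,"turn":0},
  {"fingers":-1,"dx":0,"dy":0,"dz":0,"turn":0},
])

```text
clock: 5.5
position: [0.5375, -0.0305, 0.0381]
ee_rot: [0.004, 0.999, -0.032, 0.03]
contact_force: [-2.2, -0.1, 3.3]
width: 0.0853
```

```bash
python3 st.py
```

```text
feeder xy [-0.0323 -0.3439] tip z 0.0271 yaw err 0.0052 F [-2.2 -0.1  3.3] t 5.5 q [-0.19  0.39  1.91  0.    0.77 -0.13]
```

>>> play_rows([
  {"fingers":-1,"dx":-1,"dy":0,"dz":-4,"turn":0},
  {"fingers":-1,"dx":-1,"dy":0,"dz":-4,"turn":0},
  {"fingers":-1,"dx":0,"dy":0,"dz":-1,"turn":0},
])

```text
clock: 5.75
position: [0.5355, -0.0305, 0.0321]
ee_rot: [0.004, 0.999, -0.032, 0.031]
contact_force: [-4.6, 0.7, 11.6]
width: 0.0854
```

```bash
python3 st.py; python3 - <<'E'
from h import *
for n in("wrist","side"): 
    im=get_image(n); save(im,n+"4.png")
a=cv2.imread("pics/wrist4.png");b=cv2.imread("pics/side4.png")[140:350,180:460]
cv2.imwrite("pics/c4.png",np.hstack([cv2.resize(a,(400,300)),cv2.resize(b,(400,300))]))
E
```

```text
feeder xy [-0.0342 -0.3441] tip z 0.0211 yaw err 0.0057 F [-4.6  0.7 11.6] t 5.75 q [-0.19  0.4   1.93  0.    0.76 -0.13]
```

View pics/c4.png

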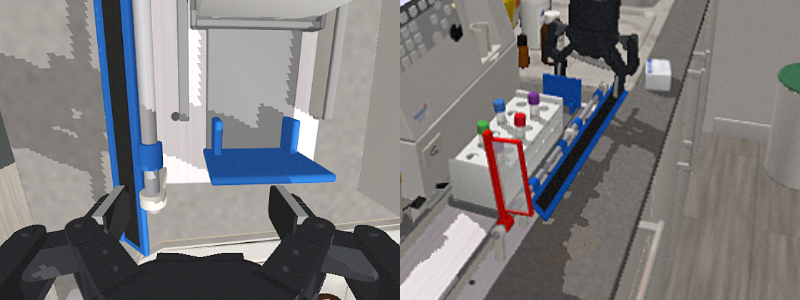

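Arm upright, bar sloping down, and the force jumped to 11.6 N, so the gate is at its stop. The tab is about 10 mm ahead of the finger. I start pushing slowly.

>>> play_rows([
  {"fingers":-1,"dx":0.4,"dy":5,"dz":-0.5,"turn":0},
  {"fingers":-1,"dx":0.4,"dy":5,"dz":-0.5,"turn":0},
  {"fingers":-1,"dx":0.4,"dy":5,"dz":-0.5,"turn":0},
  {"fingers":-1,"dx":0.4,"dy":5,"dz":-0.5,"turn":0},
  {"fingers":-1,"dx":0.4,"dy":5,"dz":-0.5,"turn":0},
  {"fingers":-1,"dx":0.4,"dy":5,"dz":-0.5,"turn":0},
])

```text
clock: 6.35
position: [0.5355, -0.0054, 0.0311]
ee_rot: [0.01, 0.999, -0.029, 0.029]
contact_force: [-3.4, -6.8, 6.7]
width: 0.0854
```

```bash
python3 st.py
```

```text
feeder xy [-0.0359 -0.3191] tip z 0.0201 yaw err 0.0114 F [-3.4 -6.8  6.7] t 6.35 q [-0.13  0.4   1.93 -0.02  0.76 -0.06]
```

>>> play_rows([
  {"fingers":-1,"dx":0.9,"dy":6,"dz":-0.4,"turn":-0.003},
  {"fingers":-1,"dx":0.9,"dy":6,"dz":-0.4,"turn":-0.003},
  {"fingers":-1,"dx":0.9,"dy":6,"dz":-0.4,"turn":-0.003},
  {"fingers":-1,"dx":0.9,"dy":6,"dz":-0.4,"turn":-0.003},
  {"fingers":-1,"dx":0.9,"dy":6,"dz":-0.4,"turn":-0.003},
  {"fingers":-1,"dx":0.9,"dy":6,"dz":-0.4,"turn":-0.003},
  {"fingers":-1,"dx":0.9,"dy":6,"dz":-0.4,"turn":-0.003},
  {"fingers":-1,"dx":0.9,"dy":6,"dz":-0.4,"turn":-0.003},
])

```text
clock: 7.02
position: [0.5369, 0.0343, 0.0298]
ee_rot: [0.021, 0.999, -0.036, 0.023]
contact_force: [-3.1, -6.6, 7.4]
width: 0.0852
```

```bash
python3 st.py
```

```text
feeder xy [-0.0373 -0.2794] tip z 0.0188 yaw err -0.0026 F [-3.1 -6.6  7.4] t 7.0167 q [-0.04  0.41  1.91 -0.06  0.78  0.08]
```

>>> play_rows([
  {"fingers":-1,"dx":1.5,"dy":9,"dz":-0.4,"turn":0},
  {"fingers":-1,"dx":1.5,"dy":12,"dz":-0.4,"turn":0},
  {"fingers":-1,"dx":1.5,"dy":12,"dz":-0.4,"turn":0},
  {"fingers":-1,"dx":1.5,"dy":12,"dz":-0.4,"turn":0},
  {"fingers":-1,"dx":1.5,"dy":12,"dz":-0.4,"turn":0},
])

```text
clock: 7.43
position: [0.5394, 0.0856, 0.0286]
ee_rot: [0.029, 0.999, -0.034, 0.018]
contact_force: [-3.4, -6.1, 6.5]
width: 0.0855
```

```bash
python3 st.py; python3 -c "
from h import *
print(np.round(get_image('wrist')['hand_eye'],3))"
```

```text
feeder xy [-0.0384 -0.228 ] tip z 0.0176 yaw err 0.0018 F [-3.4 -6.1  6.5] t 7.4333 q [ 0.07  0.43  1.88 -0.08  0.81  0.19]
[[ 1.    -0.    -0.     0.   ]
 [ 0.     0.962  0.272 -0.07 ]
 [ 0.    -0.272  0.962 -0.132]
 [ 0.     0.     0.     1.   ]]
```

```bash
python3 - <<'E'
from h import *
for n in("wrist","side"): 
    im=get_image(n); save(im,n+"5.png")
a=cv2.imread("pics/wrist5.png");b=cv2.imread("pics/side5.png")[40:310,180:540]
cv2.imwrite("pics/c5.png",np.hstack([cv2.resize(a,(300,225)),cv2.resize(b,(500,375))[:225*0+375]]) if 0 else np.hstack([cv2.copyMakeBorder(cv2.resize(a,(300,225)),0,150,0,0,0),cv2.resize(b,(500,375))]))
E
```

```text
(no output)
```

View pics/c5.png

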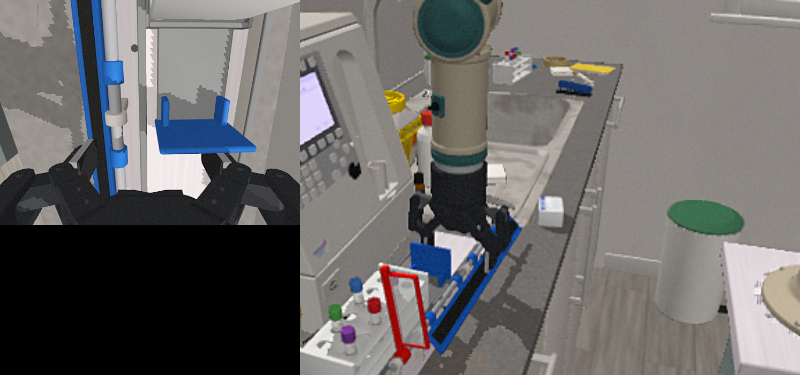

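No camera body shows, and the gate is still upright with the tray sliding under it. I continue.

>>> play_rows([
  {"fingers":-1,"dx":2,"dy":10,"dz":-0.5,"turn":0},
  {"fingers":-1,"dx":2,"dy":13,"dz":-0.5,"turn":0},
  {"fingers":-1,"dx":2,"dy":13,"dz":-0.5,"turn":0},
  {"fingers":-1,"dx":2,"dy":13,"dz":-0.5,"turn":0},
  {"fingers":-1,"dx":2,"dy":13,"dz":-0.5,"turn":0},
])

```text
clock: 8.0
position: [0.5415, 0.142, 0.0266]
ee_rot: [0.037, 0.999, -0.031, 0.01]
contact_force: [-3.4, -8.2, 8.0]
width: 0.0855
```

```bash
python3 st.py
```

```text
feeder xy [-0.0402 -0.1716] tip z 0.0156 yaw err 0.0065 F [-3.4 -8.2  8. ] t 8.0 q [ 0.18  0.46  1.83 -0.1   0.85  0.31]
```

>>> play_rows([
  {"fingers":-1,"dx":3.5,"dy":11,"dz":0,"turn":-0.003},
  {"fingers":-1,"dx":3.5,"dy":12,"dz":0,"turn":-0.003},
  {"fingers":-1,"dx":3.5,"dy":12,"dz":0,"turn":-0.003},
  {"fingers":-1,"dx":3,"dy":12,"dz":0,"turn":-0.003},
])

```text
clock: 8.33
position: [0.5447, 0.1826, 0.0265]
ee_rot: [0.047, 0.998, -0.035, -0.002]
contact_force: [-3.3, -7.6, 7.0]
width: 0.0853
```

```bash
python3 st.py
```

```text
feeder xy [-0.0398 -0.1309] tip z 0.0155 yaw err -0.0005 F [-3.3 -7.6  7. ] t 8.3333 q [ 0.26  0.49  1.77 -0.11  0.92  0.4 ]
```

>>> play_rows([
  {"fingers":-1,"dx":3,"dy":11,"dz":0,"turn":0},
  {"fingers":-1,"dx":3,"dy":11,"dz":0,"turn":0},
  {"fingers":-1,"dx":3,"dy":10,"dz":0,"turn":0},
  {"fingers":-1,"dx":2,"dy":7,"dz":0,"turn":0},
])

```text
clock: 8.67
position: [0.5475, 0.2159, 0.0267]
ee_rot: [0.056, 0.998, -0.033, -0.01]
contact_force: [-3.0, -6.9, 6.5]
width: 0.0853
```

```bash
python3 st.py;  python3 - <<'E'
from h import *
for n in("top","side"): 
    im=get_image(n); save(im,n+"6.png")
a=cv2.imread("pics/top6.png")[150:290,40:320];b=cv2.imread("pics/side6.png")[100:400,130:430]
cv2.imwrite("pics/c6.png",np.hstack([cv2.copyMakeBorder(cv2.resize(a,(400,200)),0,200,0,0,0),cv2.resize(b,(400,400))]))
E
```

```text
feeder xy [-0.0393 -0.0975] tip z 0.0157 yaw err 0.0038 F [-3.  -6.9  6.5] t 8.6667 q [ 0.32  0.52  1.71 -0.12  0.97  0.45]
```

View pics/c6.png

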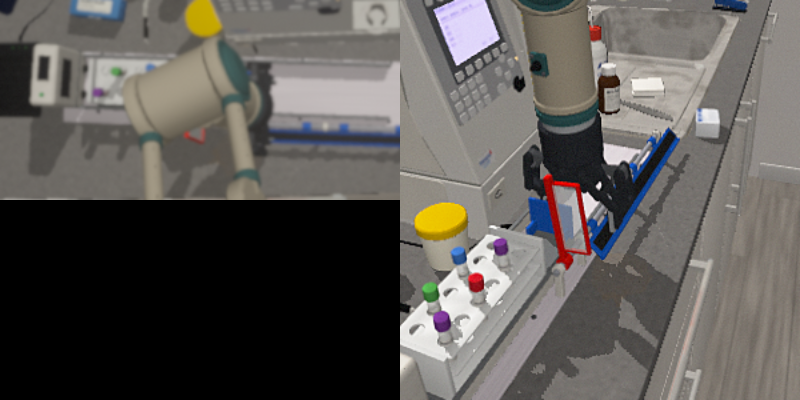

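>>> play_rows([
  {"fingers":-1,"dx":1.5,"dy":6,"dz":0,"turn":0},
  {"fingers":-1,"dx":1.5,"dy":6,"dz":0,"turn":0},
  {"fingers":-1,"dx":1,"dy":5,"dz":0,"turn":0},
])

```text
clock: 9.02
position: [0.5481, 0.2302, 0.0266]
ee_rot: [0.06, 0.998, -0.032, -0.014]
contact_force: [-1.4, -5.8, 5.0]
width: 0.0851
```

```bash
python3 st.py
```

```text
feeder xy [-0.0397 -0.0832] tip z 0.0156 yaw err 0.0054 F [-1.4 -5.8  5. ] t 9.0167 q [ 0.34  0.53  1.69 -0.12  1.    0.48]
```

>>> play_rows([
  {"fingers":-1,"dx":1,"dy":5,"dz":-0.5,"turn":0},
  {"fingers":-1,"dx":1,"dy":5,"dz":-0.5,"turn":0},
])

```text
clock: 9.18
position: [0.5482, 0.2357, 0.0263]
ee_rot: [0.066, 0.997, -0.031, -0.016]
contact_force: [-1.9, -20.8, 11.0]
width: 0.0856
```

```bash
python3 st.py
```

```text
feeder xy [-0.0399 -0.0777] tip z 0.0153 yaw err 0.0066 F [ -1.9 -20.8  11. ] t 9.1833 q [ 0.35  0.54  1.68 -0.13  1.01  0.49]
```

Fy jumped to -21 N at the expected home position. I hold it there, then check with images.

>>> play_rows([
  {"fingers":-1,"dx":0.3,"dy":2,"dz":-0.3,"turn":0},
  {"fingers":-1,"dx":0.3,"dy":2,"dz":-0.3,"turn":0},
  {"fingers":-1,"dx":0.3,"dy":2,"dz":-0.3,"turn":0},
  {"fingers":-1,"dx":0.3,"dy":2,"dz":-0.3,"turn":0},
])

```text
clock: 9.52
position: [0.548, 0.235, 0.0268]
ee_rot: [0.075, 0.997, -0.033, -0.018]
contact_force: [-0.0, -7.5, 6.7]
width: 0.0852
```

```bash
python3 st.py;  python3 - <<'E'
from fit import *
p=np.load("p.npy")
for n in("top","side"): 
    im=get_image(n); v=im["pixels"][:,:,::-1].copy()
    q=cv2.convexHull(np.round(proj(im,F(p,[[x,y,.073] for x in(-.036,.036) for y in(.020,.213)]))).astype(np.int32)); cv2.polylines(v,[q],True,(0,255,0),1)
    q=cv2.convexHull(np.round(proj(im,F(p,tab(-.066)))).astype(np.int32)); cv2.polylines(v,[q],True,(0,255,0),1)
    cv2.imwrite(f"pics/{n}7.png",v)
a=cv2.imread("pics/top7.png")[150:290,40:320];b=cv2.imread("pics/side7.png")[150:400,110:360]
cv2.imwrite("pics/c7.png",np.hstack([cv2.copyMakeBorder(cv2.resize(a,(400,200)),0,200,0,0,0),cv2.resize(b,(400,400))]))
E
```

```text
feeder xy [-0.0401 -0.0784] tip z 0.0158 yaw err 0.0034 F [-0.  -7.5  6.7] t 9.5167 q [ 0.36  0.54  1.67 -0.15  1.03  0.51]
```

View pics/c7.png

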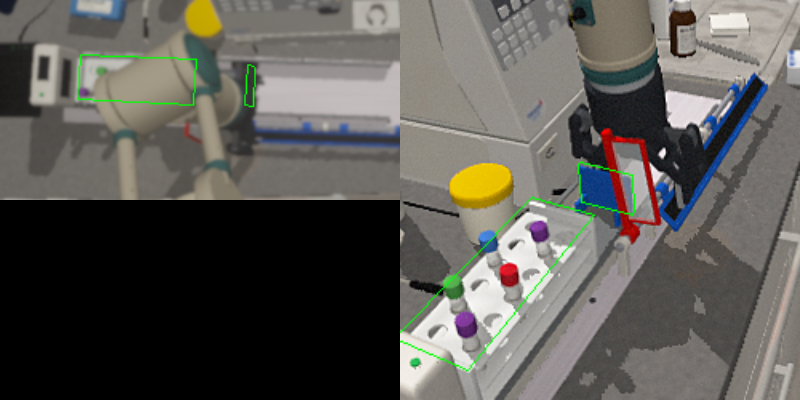

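Tab and rack line up with the predicted home outline (rack rear corner about (592,214), tab about (605,195)), and the gate is still upright. Now I back off along the bar while holding the gate, then rise.

>>> play_rows([
  {"fingers":-1,"dx":0,"dy":-5,"dz":-0.3,"turn":0},
  {"fingers":-1,"dx":-0.5,"dy":-10,"dz":-0.3,"turn":0},
  {"fingers":-1,"dx":-0.5,"dy":-10,"dz":-0.3,"turn":0},
  {"fingers":-1,"dx":-0.5,"dy":-10,"dz":-0.3,"turn":0},
  {"fingers":-1,"dx":-0.5,"dy":-10,"dz":0,"turn":0},
  {"fingers":-1,"dx":0,"dy":0,"dz":5,"turn":0},
  {"fingers":-1,"dx":0,"dy":0,"dz":5,"turn":0},
  {"fingers":-1,"dx":0,"dy":0,"dz":5,"turn":0},
  {"fingers":-1,"dx":0,"dy":0,"dz":5,"turn":0},
  {"fingers":-1,"dx":0,"dy":0,"dz":5,"turn":0},
  {"fingers":-1,"dx":0,"dy":0,"dz":5,"turn":0},
  {"fingers":-1,"dx":0,"dy":0,"dz":5,"turn":0},
  {"fingers":-1,"dx":0,"dy":0,"dz":5,"turn":0},
  {"fingers":-1,"dx":0,"dy":0,"dz":6,"turn":0},
  {"fingers":-1,"dx":0,"dy":0,"dz":8,"turn":0},
])

```text
clock: 10.87
position: [0.5454, 0.1883, 0.0826]
ee_rot: [0.073, 0.997, -0.033, -0.018]
contact_force: [0.8, -0.6, 0.2]
width: 0.0854
```

```bash
python3 st.py
```

```text
feeder xy [-0.0395 -0.1251] tip z 0.0716 yaw err 0.0033 F [ 0.8 -0.6  0.2] t 10.8667 q [ 0.29  0.45  1.66 -0.14  1.11  0.42]
```

Free of the bar. I raise clear and move back towards -y so the cameras can see.

>>> play_rows([
  {"fingers":-1,"dx":0,"dy":0,"dz":15,"turn":0},
  {"fingers":-1,"dx":0,"dy":0,"dz":20,"turn":0},
  {"fingers":-1,"dx":0,"dy":-10,"dz":20,"turn":0},
  {"fingers":-1,"dx":0,"dy":-20,"dz":20,"turn":0},
  {"fingers":-1,"dx":0,"dy":-20,"dz":20,"turn":0},
  {"fingers":-1,"dx":0,"dy":-20,"dz":20,"turn":0},
  {"fingers":-1,"dx":0,"dy":-20,"dz":10,"turn":0},
  {"fingers":-1,"dx":0,"dy":-20,"dz":0,"turn":0},
  {"fingers":-1,"dx":0,"dy":-20,"dz":0,"turn":0},
  {"fingers":-1,"dx":0,"dy":-10,"dz":0,"turn":0},
  {"fingers":-1,"dx":0,"dy":0,"dz":0,"turn":0},
  {"fingers":-1,"dx":0,"dy":0,"dz":0,"turn":0},
])

```text
clock: 11.87
position: [0.5448, 0.0448, 0.223]
ee_rot: [0.072, 0.997, -0.031, -0.013]
contact_force: [0.1, 0.4, -0.4]
width: 0.0852
```

```bash
python3 st.py;  python3 - <<'E'
from fit import *
p=np.load("p.npy")
for n in("top","side"): 
    im=get_image(n); v=im["pixels"][:,:,::-1].copy()
    for P in(tab(-.066),bar()):
        q=cv2.convexHull(np.round(proj(im,F(p,P))).astype(np.int32)); cv2.polylines(v,[q],True,(0,255,0),1)
    cv2.imwrite(f"pics/{n}8.png",v)
a=cv2.imread("pics/top8.png")[150:290,60:340];b=cv2.imread("pics/side8.png")[150:400,110:360]
cv2.imwrite("pics/c8.png",np.hstack([cv2.copyMakeBorder(cv2.resize(a,(400,200)),0,200,0,0,0),cv2.resize(b,(400,400))]))
E
```

```text
feeder xy [-0.0301 -0.2683] tip z 0.212 yaw err 0.0068 F [ 0.1  0.4 -0.4] t 11.8667 q [ 0.05  0.27  1.57 -0.15  1.34  0.15]
```

View pics/c8.png

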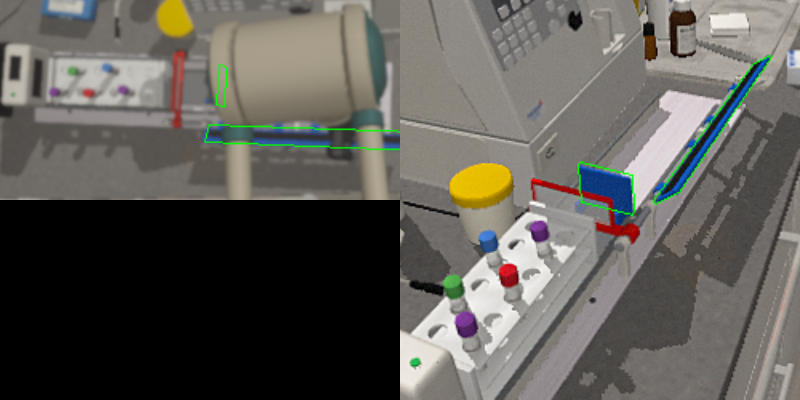

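The gate is shut with the bar back on its original outline. The tab sits on the predicted home outline, all five tubes are upright, and the hand is clear. I'm handing in.

```bash
python3 -c "
from rig import *
print(sign_off())"
```

```text
the job is handed in; nothing more can be done
None
```

The rack is loaded and handed in. One finger pressed the blue bar to the gate's stop while the other pushed the tray home by its tab. I then backed the hand off along the bar, let the gate close and raised the hand clear. It took about 12 s of robot time.

- **Tray home:** the push force jumped to about 21 N at the position where the tray should meet the bumpers. In the last side view the tab lies on the predicted home outline. That is only good to a few millimetres, because I had no direct reading of the tray.
- **Gate and tubes:** in the pictures taken along the way the gate stayed upright during the push. In the last pictures it is shut behind the rack and all five tubes stand upright. The gate angle was judged only from images and the bar force.
- **Hand clear:** contact force was about zero at the end.
- **Unplanned:** the tool gradually tilted by about 0.15 rad during the push, as each small move did not fully recover its angle. The tool also sat 5–6 mm further out along the bar than planned. I saw no contact or other effect from either.

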